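Slide the test probe into the contact groove

ROBOT

A 6-joint arm with a two-finger parallel gripper is mounted at the origin on the work surface. World frame = base frame: x ahead of the robot, y to its left, z up, the work surface at z = 0. Lengths are in m, angles in degrees, forces in N, time in s.
With the tool pointing down it reaches from about 0.4 to 0.825 m from the base axis. Payload 7 kg.
Tool frame: the origin (TCP) lies between the finger pads; the fingertips stand 19 mm ahead of it and the grasp point (between the pads) is the TCP; z points along the fingers, y is the line along which they close (so a half turn about z gives the same grasp; the last joint's range is limited). The gripper opens to 88 mm and grips with 3 to 60 N. Pads are 19 mm wide; open, the fingers measure 130 mm over their backs; the gripper's body (78 mm by 193 mm) begins 47 mm behind the grasp point.
Start: joints at [81.595, 20.546, 0.682, 0, -70.136, -16.507], TCP at [0.284, 0.612, 0.246] pointing down, gripper open.
Joint ranges: [-176.03, 176.03], [-82.01, 121.73], [-58.28, 71.71], [-173.87, 95.51], [-174.79, -0.11], [-173.66, 173.66]. Speed limits (degrees/s): [136.94, 136.94, 172.46, 180, 180, 180].

INTERFACE

Orientations are given as [roll, pitch, yaw] about the fixed x, y, z axes, in that order (R = Rz(yaw) Ry(pitch) Rx(roll)).
In Python, from plant import get_obs, snapshot, close_job, spot_in, spot_point gives the robot as it stands.
- The arm moves only by the tool play_rows, never from a script. Its argument "plan" is a list of rows, each a list of 6 numbers: the shift along the tool's x, y, z in cm, then the turn, a rotation vector about the tool's x, y, z in degrees. A call has 1 to 20 rows; each row shifts and turns the commanded pose from where the row before left it, along the tool's axes as they then stand; what a row does not reach is not made up. A row lasts 1/12 s, in which the tool goes at most 41.7 mm and 7.16 degrees, less where a joint would pass 70% of its speed; a pose out of reach is approached as far as the arm can. A call is refused whole if a number of a shift passes 4.17 or a number of a turn 7.16, either way. A call with a gripper value outside its range is refused whole. "grip" is the finger opening in cm, from 0 to 8.76, set as the call begins (left out, the last holds). The fingers move at their own pace and stop on an object; the grip force is fixed at half the most. Time passes only in rows, so rows that do not move let the fingers close. It gives the time, the measured TCP pose, the force, the opening and the grip force at its end, in the units of the state.
- get_obs(): the state, without advancing time (a new reading comes with each control period).
- snapshot(name): name is "scene" or "top"; returns a dict with "frame" (384x512x3 uint8, red, green, blue), "fx", "fy", "cx", "cy" (pixels), "position" and "attitude" of the camera in the world. Camera axes: x right, y down, z forward; pixel columns grow to the right and rows downward; lengths in m; the calibration is good to about 2 mm. A picture is of the moment at which its call begins. There is no depth.
- close_job(): hands the job in; it is judged then, once.
Trained networks look in the newest picture that a camera, given by its name, has taken for a name from the list of things; names that differ only in an ending like _2 or _b are one class to them, and where a whole thing is asked for, a point or a joint stands for the part that bears it (a point fixed in the world has none). Each returns a list of dicts, best first, with "score" (0 to 1); they miss things now and then, are a little off and sometimes report something else, mostly with a low value. They report only what shows in the picture. A call takes as long as a camera call. They do not tell look-alikes from the thing itself.
- spot_in(camera, thing): "position" ([x, y, z] in m, in world coordinates, good to about 4 mm: the middle of the surface that is visible of it).
- spot_point(camera, thing): "position" ([x, y, z] in m, in world coordinates, good to about 4 mm: a listed point, or the origin of a listed thing).
The state is a dict: "clock": time; "joint_pos": joint angles; "qvel": joint speeds; "tau": joint torques, N m; "tool_pos": TCP position; "orientation": TCP orientation; "force": force on the tool from outside, world axes, zero at the start; "moment": the same for the moment, N m; "opening": finger opening in m; "gripper_force": force on a finger pad.
Only numpy, scipy, OpenCV 4.12 (cv2) and the standard library are available. Lean on these libraries where they do the work, as an engineer would, in place of code of your own. Each camera call takes 0.05 s, during which the arm holds its last target. There are 200 camera calls.

TASK

On the white test bed stands a hand-held probe with a rectangular brass foot. Take it by its handle, slide it along the bed without lifting it off the surface until its foot drops into the wide groove (not the narrow one at the other end), and leave it standing there upright, foot down on the groove's floor. Do not disturb the spare probe with the round foot.

Things in the scene. Friction and masses are not known exactly. Their poses are not given: they have to be found in the camera images.
- probe_mid (a point): Centre (half-way up) of the loose probe standing on the bed's middle part, 220 g, 95 mm tall: brass foot 44 mm along its x, 24 mm along its y, 22 mm high; above it a black handle 36 mm (x) by 24 mm (y) to the top. z up; this point is 47.5 mm above the foot's underside. Starts with x across the bed, at most 0.15 rad askew. Best held across its y, 60 mm above the foot's underside.
- wide_groove (a point): Centre of the wide groove's mouth, level with the top of the white test bed. The bed is fixed, 110 mm wide, 440 mm long, its top 34 mm above the table, a flush grey strip along it. The groove crosses the whole width: 44 mm wide along its y, 18 mm deep, upright walls. Axes: x across the bed (along the groove), y along the bed, z up. Its centre is 150 mm from the bed's middle, at either end.
- narrow_groove (a point): Centre of the mouth of the narrow groove, 150 mm from the bed's middle at the other end; same axes, level with the bed's top, which is flat and unbroken between the grooves. 12 mm wide along its y, 18 mm deep: the foot does not go in. Not to be used.
- spare_mid (a point): Centre (half-way up) of the spare probe that stands on the table behind the bed: same black handle, but a round brass foot 60 mm in diameter, 22 mm high; 95 mm tall in all. To be left alone.
Not all that is in view belongs to the job. Leave any purple or turquoise look-alike of the part that bears probe_mid alone.

How it is judged (in metres and radians):
On the way:
1. the probe slides along the bed towards the wide groove, its foot on the surface (lifted less than 5 mm) and within 10 degrees of upright, 85 to 30 mm short of the groove's centre (horizontal distance between probe_mid and wide_groove between 0.03 and 0.085 m and z of probe_mid in the frame of wide_groove between 0.043 and 0.0525 m and angle between probe_mid's own z axis and vertical below 0.175 rad), for 0.1 s.
At the end, for the whole second after the job is handed in: The probe stands released and at rest in the wide groove: its foot down on the groove's floor (within 4.5 mm), its centre within 35 mm of the groove's centre along the groove and within 14 mm across it, upright within 10 degrees (z of probe_mid in the frame of wide_groove between 0.024 and 0.034 m and y of probe_mid in the frame of wide_groove between -0.014 and 0.014 m and x of probe_mid in the frame of wide_groove between -0.035 and 0.035 m and angle between probe_mid's own z axis and vertical below 0.175 rad); the robot touches nothing.
It fails at once if the probe is lifted more than 15 mm off the bed's surface (z of probe_mid in the frame of wide_groove above 0.0635 m).
It fails at once if the spare probe is moved by more than 30 mm (distance of spare_mid from where it was at the start of the episode above 0.03 m).
It also fails if it takes over 35 s, if anything falls off the work surface, if the arm or the gripper's body presses on something with over 40 N, if the wrist force passes 120 N, or if a joint passes its speed limit or range.

## Working session

There is one attempt and no reset: what is moved stays moved. The work goes in short steps, Python scripts to look and compute and a tool call to move; the robot and the scene stay as the last step left them, time stands still between calls to the robot, and variables do not carry over. Pictures are saved under pics/ and viewed, at most 10 in all, crops included, and the job is handed in when it is done.

Besides the shell and the picture viewer there is one more tool, called after "Call:" by a JSON object that holds its "api" and its "payload". play_rows: Moves the arm, as the interface text tells. Its arguments: {"type":"object","properties":{"plan":{"type":"array","items":{"type":"array","items":{"type":"number"}}},"grip":{"type":"number"}},"required":["plan"]}

```bash
mkdir -p pics
python3 - <<'E'
from plant import *
import cv2,numpy as np
ims=[]
for c in("scene","top"):
    s=snapshot(c);ims.append(s["frame"]);print(c,s["fx"],s["fy"],s["cx"],s["cy"],s["position"],s["attitude"])
    cv2.imwrite(f"pics/{c}0.png",s["frame"][:,:,::-1])
    for n in("probe_mid","wide_groove","narrow_groove","spare_mid"):
        for d in spot_point(c,n): print(n,np.round(d["position"],3),round(d["score"],2))
    for d in spot_in(c,"probe_mid"): print("in",np.round(d["position"],3),round(d["score"],2))
o=get_obs();print(o)
E
```

```text
scene 487.7915799368697 487.7915799368697 258.676248635996 187.45892701297026 [ 1.23003023 -0.37755496  0.62472827] [-1.24088781e+02 -5.85356697e-02  5.80294616e+01]
probe_mid [0.338 0.114 0.047] 0.97
probe_mid [ 0.507 -0.057  0.08 ] 0.82
probe_mid [0.68  0.135 0.047] 0.74
probe_mid [0.328 0.202 0.046] 0.69
probe_mid [ 0.791 -0.081  0.045] 0.56
probe_mid [ 0.487 -0.224  0.033] 0.49
wide_groove [0.544 0.073 0.034] 0.85
narrow_groove [ 0.484 -0.227  0.032] 0.58
spare_mid [0.662 0.011 0.044] 0.84
in [0.69  0.123 0.061] 0.96
in [0.343 0.194 0.057] 0.93
in [ 0.526 -0.062  0.091] 0.81
in [ 0.802 -0.092  0.059] 0.79
in [0.348 0.101 0.054] 0.58
in [0.553 0.086 0.034] 0.37
top 437.5002344639138 437.5002344639138 266.1344450615777 197.25008936392254 [0.50901476 0.01075274 0.99512499] [-177.2636948     1.65548143  -89.80813159]
probe_mid [ 0.507 -0.056  0.081] 0.82
probe_mid [0.341 0.114 0.051] 0.8
probe_mid [ 0.788 -0.083  0.05 ] 0.76
probe_mid [0.324 0.197 0.046] 0.72
probe_mid [0.684 0.13  0.045] 0.58
wide_groove [0.54  0.065 0.034] 0.65
wide_groove [ 0.488 -0.229  0.034] 0.58
narrow_groove 
[... 182 characters left out ...]
n [0.334 0.191 0.09 ] 0.59
{'clock': 0.6, 'joint_pos': array([ 8.15958236e+01,  2.05437767e+01,  6.80755527e-01, -7.96936853e-04,
       -7.01367203e+01, -1.65071566e+01]), 'qvel': array([ 0.03163208, -0.04723662, -0.03243569, -0.0463766 , -0.01399076,
        0.01025359]), 'tau': array([-2.55732439e-04, -5.81988251e+01,  2.93182558e+01,  6.99979842e+00,
        1.25450609e-02, -1.60327056e-05]), 'tool_pos': array([0.28431789, 0.61215427, 0.24557876]), 'orientation': array([-1.79999965e+02,  7.92070537e-04, -2.49116037e+01]), 'force': array([ 0.37564125, -0.20279735,  0.75200574]), 'moment': array([-0.02537865, -0.02640888,  0.00990386]), 'gripper_force': 0.0, 'opening': 0.08779178400376325}
```

View pics/top0.png

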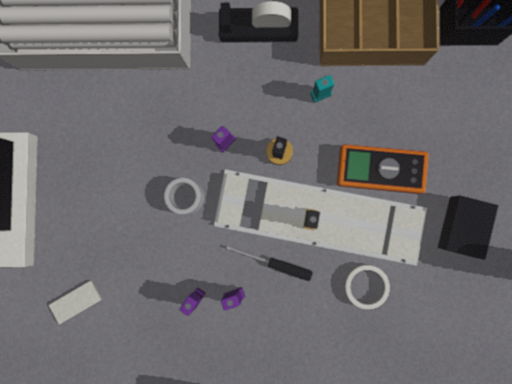

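View pics/scene0.png

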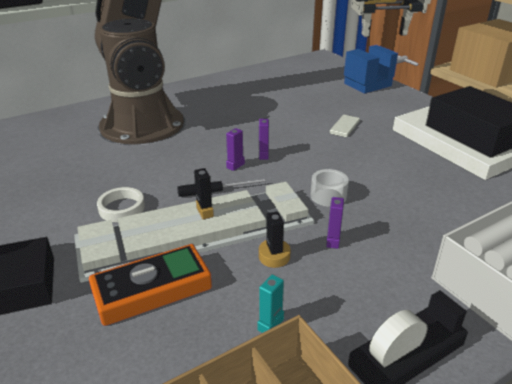

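The top view shows these candidates:
- black probe with the rectangular brass foot on the bed, (312,219)
- spare with the round foot, (280,150)
- purple look-alikes, (223,139), (192,301) and (233,299)
- turquoise look-alike, (323,89)

I choose (312,219), which is (204,193) in the scene view. The wide groove is at (253,204) and the narrow one at (392,230). Next I measure the yaws and check the choice in a crop.

```bash
cat > h.py <<'E'
import numpy as np,cv2
from scipy.spatial.transform import Rotation as R
from plant import *
def ray(s,px,z):
    px=np.atleast_2d(px).astype(float)
    d=np.c_[(px[:,0]-s["cx"])/s["fx"],(px[:,1]-s["cy"])/s["fy"],np.ones(len(px))]
    d=R.from_euler("xyz",s["attitude"],degrees=True).apply(d)
    p=np.array(s["position"]);return p+d*((z-p[2])/d[:,2])[:,None]
E
python3 - <<'E'
from h import *
s=snapshot("top");f=s["frame"]
g=f[170:260,200:440];cv2.imwrite("pics/crop1.png",cv2.resize(np.hstack([f[185:255,270:350]]),None,fx=7,fy=7,interpolation=cv2.INTER_CUBIC)[:,:,::-1])
h=cv2.cvtColor(f,cv2.COLOR_RGB2HSV)
m=((f.min(2)>150)).astype(np.uint8);m[:, :200]=0;m[:,430:]=0;m[:165]=0;m[265:]=0
m=cv2.morphologyEx(m,cv2.MORPH_OPEN,np.ones((3,3)))
m=cv2.morphologyEx(m,cv2.MORPH_CLOSE,np.ones((25,25)))
n,l,st,ce=cv2.connectedComponentsWithStats(m);k=1+st[1:,4].argmax()
ys,xs=np.where(l==k);P=ray(s,np.c_[xs,ys],0.034)[:,:2].astype(np.float32)
r=cv2.minAreaRect(P);print(r);print(cv2.boxPoints(r))
# groove pixels
print("grooves",ray(s,[[254,204],[391,230]],0.034))
# handle top (dark)
d=(f.max(2)<60).astype(np.uint8);d[:, :300]=0;d[:,325:]=0;d[:205]=0;d[235:]=0
ys,xs=np.where(d);P=ray(s,np.c_[xs,ys],0.129)[:,:2].astype(np.float32);print(len(xs),cv2.minAreaRect(P),P.mean(0))
hh=((h[...,0]>8)&(h[...,0]<30)&(h[...,1]>110)).astype(np.uint8);hh[:, :300]=0;hh[:,325:]=0;hh[:205]=0;hh[235:]=0
ys,xs=np.where(hh);print(len(xs));P=ray(s,np.c_[xs,ys],0.056)[:,:2].astype(np.float32);print(cv2.minAreaRect(P),P.mean(0)) if len(xs)>3 else 0
E
```

```text
((0.5127044916152954, -0.07851992547512054), (0.44770804047584534, 0.12715116143226624), 79.29737854003906)
[[ 0.4086626  -0.28667313]
 [ 0.5336019  -0.31028658]
 [ 0.6167464   0.12963328]
 [ 0.4918071   0.15324673]]
grooves [[ 0.53995443  0.06534684  0.034     ]
 [ 0.48411411 -0.23319299  0.034     ]]
136 ((0.5084887742996216, -0.053215257823467255), (0.02327641285955906, 0.030481522902846336), 80.436279296875) [ 0.50864756 -0.05217976]
13
((0.50562584400177, -0.0492917001247406), (0.040411993861198425, 0.015885360538959503), 15.440179824829102) [ 0.49528953 -0.05266271]
```

View pics/crop1.png

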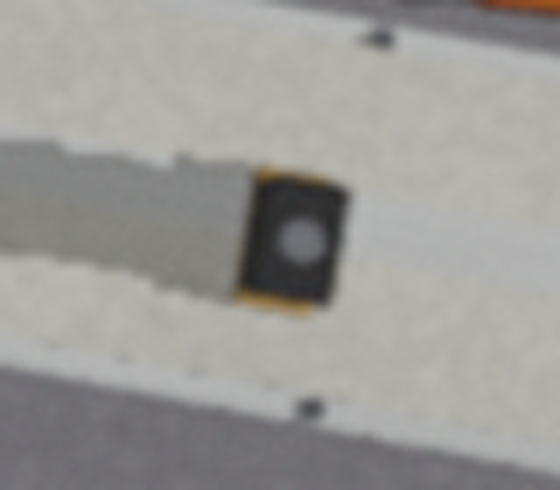

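The crop confirms it: black handle with rectangular brass edges, square to the bed to within a degree. The bed axis is (0.186, 0.983), so tool yaw should be about -10°. The probe is near (0.508, -0.055).

Call:
{"api": "play_rows", "payload": {"plan": [[0, 0, 0, 0, 0, -5], [0, 0, 0, 0, 0, -5], [0, 0, 0, 0, 0, -5], [1.8, 3.3, 0, 0, 0, 0], [1.8, 3.3, 0, 0, 0, 0], [1.8, 3.3, 0, 0, 0, 0], [1.8, 3.3, 0, 0, 0, 0], [1.8, 3.3, 0, 0, 0, 0], [1.8, 3.3, 0, 0, 0, 0], [1.8, 3.3, 0, 0, 0, 0], [1.8, 3.3, 0, 0, 0, 0], [1.8, 3.3, 0, 0, 0, 0], [1.8, 3.3, 0, 0, 0, 0], [1.8, 3.3, 0, 0, 0, 0], [1.8, 3.3, 0, 0, 0, 0], [1.8, 3.3, 0, 0, 0, 0], [1.8, 3.3, 0, 0, 0, 0], [1.8, 3.3, 0, 0, 0, 0], [1.8, 3.3, 0, 0, 0, 0], [1.8, 3.3, 0, 0, 0, 0]], "grip": 8.76}}

```text
clock: 2.32
tool_pos: [0.4895, 0.005, 0.2461]
orientation: [-180.0, -0.1, -9.9]
force: [1.2, 0.7, 0.2]
opening: 0.0876
gripper_force: 0.0
```

Call:
{"api": "play_rows", "payload": {"plan": [[1.45, 2.8, 0, 0, 0, 0], [1.45, 2.8, 0, 0, 0, 0], [0, 0, 3, 0, 0, 0], [0, 0, 3, 0, 0, 0], [0, 0, 3, 0, 0, 0], [0, 0, 0.6, 0, 0, 0], [0, 0, 0, 0, 0, 0], [0, 0, 0, 0, 0, 0]]}}

```text
clock: 2.98
tool_pos: [0.5089, -0.0532, 0.1507]
orientation: [180.0, -0.0, -9.9]
force: [-0.8, 0.3, 0.2]
opening: 0.0875
gripper_force: 0.0
```

Run:
```python
from h import *
s=snapshot("scene");cv2.imwrite("pics/s1.png",cv2.resize(s["frame"][80:280,80:340],None,fx=3,fy=3,interpolation=cv2.INTER_CUBIC)[:,:,::-1])
o=get_obs();print(o["tool_pos"],o["orientation"])
```

```text
[ 0.50938265 -0.05298623  0.15133546] [-1.79977545e+02 -1.31721639e-01 -9.86212271e+00]
```

View pics/s1.png

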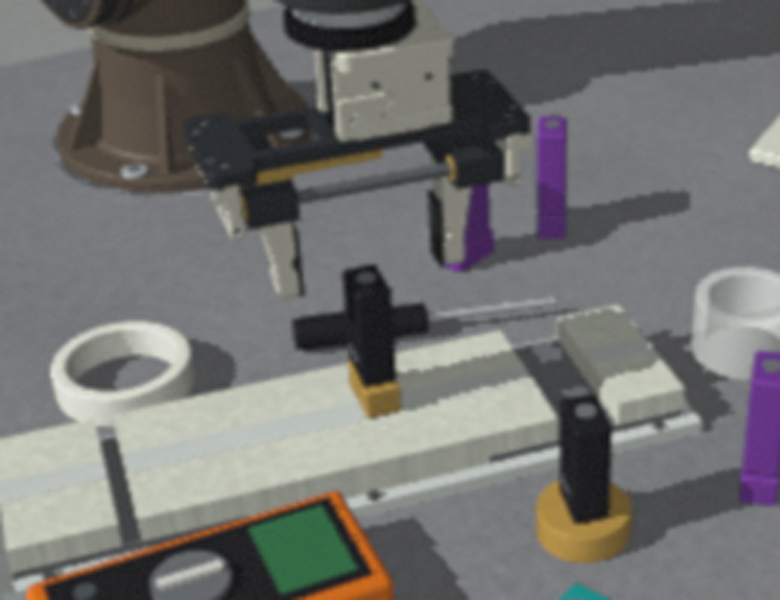

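The view shows the open fingers at (285,280) and (450,255), straddling the probe top at (368,272). The wide groove is on the right at (560,370), so I go down and close.

Call:
{"api": "play_rows", "payload": {"plan": [[0, 0, 2, 0, 0, 0], [0, 0, 2, 0, 0, 0], [0, 0, 1.6, 0, 0, 0], [0, 0, 0, 0, 0, 0], [0, 0, 0, 0, 0, 0]]}}

```text
clock: 3.45
tool_pos: [0.5089, -0.053, 0.0948]
orientation: [-180.0, -0.1, -9.9]
force: [1.3, 0.8, 1.5]
opening: 0.0876
gripper_force: 0.0
```

Call:
{"api": "play_rows", "payload": {"plan": [[0, 0, 0, 0, 0, 0], [0, 0, 0, 0, 0, 0], [0, 0, 0, 0, 0, 0], [0, 0, 0, 0, 0, 0], [0, 0, 0, 0, 0, 0], [0, 0, 0, 0, 0, 0], [0, 0, 0, 0, 0, 0], [0, 0, 0, 0, 0, 0], [0, 0, 0, 0, 0, 0], [0, 0, 0, 0, 0, 0]], "grip": 1.5}}

```text
clock: 4.28
tool_pos: [0.5081, -0.0533, 0.0935]
orientation: [180.0, 0.0, -9.9]
force: [-0.2, -0.5, 1.7]
opening: 0.0265
gripper_force: 0.6
```

Call:
{"api": "play_rows", "payload": {"plan": [[0, 0, 0, 0, 0, 0], [0, 0, 0, 0, 0, 0], [0, 0, 0, 0, 0, 0], [0.05, -0.4, 0, 0, 0, 0], [0.05, -0.7, 0, 0, 0, 0], [0.05, -0.7, 0, 0, 0, 0], [0.05, -0.7, 0, 0, 0, 0], [0.05, -0.7, 0, 0, 0, 0], [0.05, -0.7, 0, 0, 0, 0], [0.05, -0.7, 0, 0, 0, 0], [0.05, -0.7, 0, 0, 0, 0], [0.05, -0.7, 0, 0, 0, 0], [0.05, -0.7, 0, 0, 0, 0], [0.05, -0.7, 0, 0, 0, 0], [0, 0, 0, 0, 0, 0], [0, 0, 0, 0, 0, 0]], "grip": 1.5}}

```text
clock: 5.62
tool_pos: [0.5267, 0.0195, 0.0935]
orientation: [-179.9, -0.0, -9.9]
force: [0.1, 0.6, -1.6]
opening: 0.0237
gripper_force: 30.0
```

Run:
```python
from h import *
s=snapshot("scene");cv2.imwrite("pics/s2.png",cv2.resize(s["frame"][120:280,120:340],None,fx=3.5,fy=3.5,interpolation=cv2.INTER_CUBIC)[:,:,::-1])
for n in("probe_mid","wide_groove"):
    for d in spot_point("scene",n): print(n,np.round(d["position"],3),round(d["score"],2))
o=get_obs();print(o["tool_pos"],o["force"],o["opening"],o["gripper_force"])
```

```text
probe_mid [0.526 0.017 0.083] 0.94
probe_mid [0.682 0.135 0.047] 0.91
probe_mid [ 0.795 -0.081  0.043] 0.7
probe_mid [0.336 0.114 0.049] 0.44
wide_groove [0.543 0.072 0.034] 0.72
[0.52636727 0.01872623 0.09354746] [ 0.26817857  0.51843983 -0.98069417] 0.023660060460884872 29.995009303092957
```

View pics/s2.png

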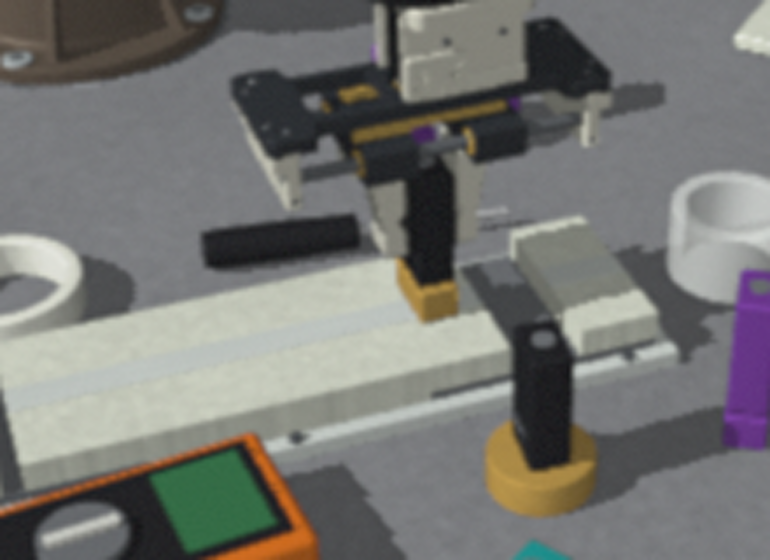

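The probe is held upright with its foot on the bed at (428,295), just short of the wide groove at (500,290). I slide the last 5 cm and then lower it.

Call:
{"api": "play_rows", "payload": {"plan": [[0.05, -0.6, 0, 0, 0, 0], [0.05, -0.6, 0, 0, 0, 0], [0.05, -0.6, 0, 0, 0, 0], [0.05, -0.6, 0, 0, 0, 0], [0.05, -0.6, 0, 0, 0, 0], [0.05, -0.6, 0, 0, 0, 0], [0.05, -0.6, 0, 0, 0, 0], [0.05, -0.6, 0, 0, 0, 0], [0.05, -0.3, 0, 0, 0, 0], [0, 0, 0, 0, 0, 0], [0, 0, 0, 0, 0, 0], [0, 0, 0.3, 0, 0, 0], [0, 0, 0.3, 0, 0, 0], [0, 0, 0, 0, 0, 0], [0, 0, 0, 0, 0, 0]]}}

```text
clock: 7.02
tool_pos: [0.5392, 0.0678, 0.0872]
orientation: [180.0, 0.0, -9.9]
force: [-0.3, 0.4, -3.4]
opening: 0.024
gripper_force: 30.0
```

Lowered 6 mm with no contact force, so the foot is going into the groove. I continue to the floor.

Call:
{"api": "play_rows", "payload": {"plan": [[0, 0, 0.3, 0, 0, 0], [0, 0, 0.3, 0, 0, 0], [0, 0, 0.3, 0, 0, 0], [0, 0, 0.2, 0, 0, 0], [0, 0, 0, 0, 0, 0], [0, 0, 0, 0, 0, 0]]}}

```text
clock: 7.52
tool_pos: [0.5394, 0.0681, 0.0764]
orientation: [180.0, 0.0, -9.9]
force: [-0.7, -0.7, -2.3]
opening: 0.0236
gripper_force: 30.0
```

Run:
```python
from h import *
s=snapshot("scene");cv2.imwrite("pics/s3.png",cv2.resize(s["frame"][120:280,120:340],None,fx=3.5,fy=3.5,interpolation=cv2.INTER_CUBIC)[:,:,::-1])
o=get_obs();print(o["tool_pos"],o["force"],o["opening"],o["gripper_force"])
```

```text
[0.53950107 0.06809531 0.07651221] [-0.984338    0.00570912 -2.04822358] 0.023841090277422275 29.994919002056122
```

View pics/s3.png

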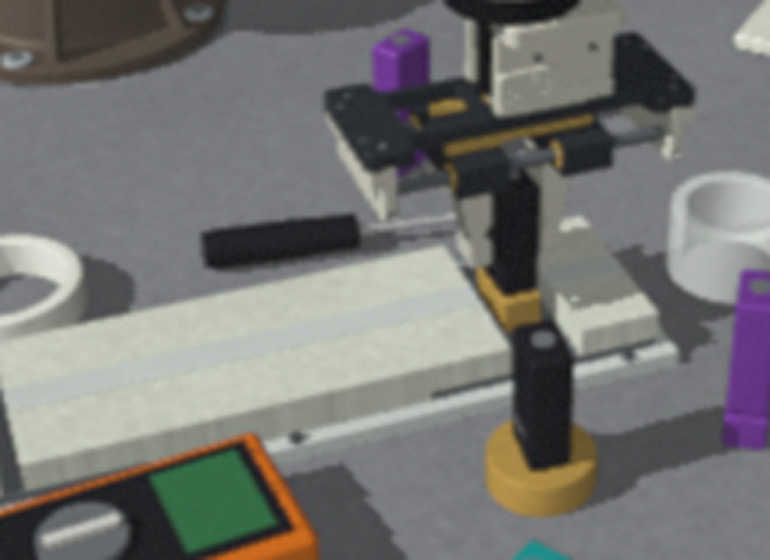

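The foot at (508,300) is inside the groove mouth, between its walls. I touch down gently now.

Call:
{"api": "play_rows", "payload": {"plan": [[0, 0, 0.1, 0, 0, 0], [0, 0, 0.1, 0, 0, 0], [0, 0, 0, 0, 0, 0], [0, 0, 0, 0, 0, 0]]}}

```text
clock: 7.9
tool_pos: [0.5398, 0.0682, 0.0755]
orientation: [-180.0, -0.0, -9.9]
force: [-3.1, -0.1, 5.5]
opening: 0.0239
gripper_force: 30.0
```

Contact with the floor: the vertical force went from -2 to +5.5 N. Release and retreat.

Call:
{"api": "play_rows", "payload": {"plan": [[0, 0, 0, 0, 0, 0], [0, 0, 0, 0, 0, 0], [0, 0, 0, 0, 0, 0], [0, 0, 0, 0, 0, 0], [0, 0, 0, 0, 0, 0], [0, 0, 0, 0, 0, 0], [0, 0, 0, 0, 0, 0], [0, 0, 0, 0, 0, 0]], "grip": 7}}

```text
clock: 8.57
tool_pos: [0.5395, 0.0681, 0.0745]
orientation: [180.0, 0.0, -9.9]
force: [-0.9, -0.1, -0.2]
opening: 0.0686
gripper_force: 0.0
```

Call:
{"api": "play_rows", "payload": {"plan": [[0, 0, -0.5, 0, 0, 0], [0, 0, -1.5, 0, 0, 0], [0, 0, -2, 0, 0, 0], [0, 0, -3, 0, 0, 0], [0, 0, -3, 0, 0, 0], [0, 0, -3, 0, 0, 0], [0, 0, -3, 0, 0, 0], [0, 0, 0, 0, 0, 0], [0, 0, 0, 0, 0, 0], [0, 0, 0, 0, 0, 0]]}}

```text
clock: 9.4
tool_pos: [0.5391, 0.0681, 0.2345]
orientation: [-180.0, 0.0, -9.9]
force: [-0.1, -0.3, -0.7]
opening: 0.0699
gripper_force: 0.0
```

Run:
```python
from h import *
s=snapshot("scene");cv2.imwrite("pics/s4.png",cv2.resize(s["frame"][120:280,120:340],None,fx=3.5,fy=3.5,interpolation=cv2.INTER_CUBIC)[:,:,::-1])
for n in("probe_mid","spare_mid"):
    for d in spot_point("scene",n): print(n,np.round(d["position"],3),round(d["score"],2))
```

```text
probe_mid [0.336 0.113 0.045] 0.97
probe_mid [0.328 0.2   0.05 ] 0.93
probe_mid [0.543 0.067 0.064] 0.87
probe_mid [ 0.795 -0.081  0.044] 0.57
probe_mid [0.679 0.133 0.048] 0.55
spare_mid [0.664 0.01  0.044] 0.74
```

View pics/s4.png

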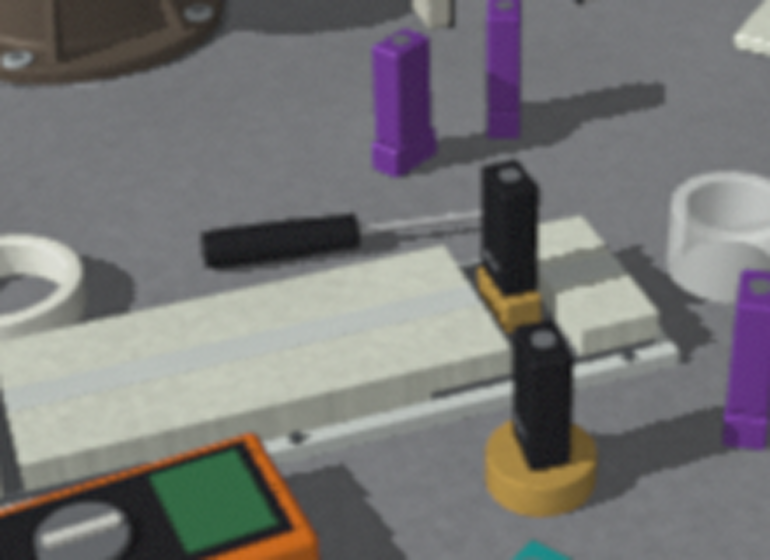

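The probe stands upright in the wide groove with its foot at (508,300) and its centre at z 0.064 m. The spare has not moved and the gripper is clear, so I hand in.

```bash
python3 -c "
from plant import *
print(close_job())"
```

```text
the job is handed in; nothing more can be done
None
```

The rectangular-foot probe was slid along the bed into the wide groove and left standing upright and released on its floor; the spare was not disturbed, and the job is handed in (no verdict came back).

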